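# Wipe clay-seal chips off the glass into the catch tray

## Task

Take the scraper block by its handle, set it down on the glass at the closed end behind the clay chips, and wipe all five chips along between the rails, over the open end into the catch tray, keeping the block flat and lightly pressed on the glass all the way to that edge; the glass is thin, so never lean hard on it. Then stand the scraper back on the middle of its grey pad, lined up with the pad as before, and let go. Do not touch the chips with the fingers and leave the bottle, cup, jar and magnifier where they are.

Things in the scene. Friction and masses are not known exactly. Their poses are not given: they have to be found in the camera images.
- station: Fixed wiping station, long axis x; origin midway between its rails, 0 to 15 mm over the table. Thin pale blue glass, x -140 to +110 mm, y +-62 mm, top 50 mm over the origin. Aluminium rails 13 mm thick, inner faces at y +-62 mm, x -153 to +253 mm, tops 12 mm over the glass; a cross wall of that height closes the x -140 mm end. The glass breaks above 40 N; a wiping press is over 2 N.
- glass_edge (a point): Middle of the open end of the glass, on its top face, where the chips drop off into the tray.
- tray_in (a point): Centre of the black floor of the catch tray, part of the station, beyond the open end of the glass: 130 mm (station x) by 124 mm inside, floor 46 mm below the glass top, end wall level with the glass, rails at the sides.
- scraper: Loose scraper block, 250 g, symmetric about both upright mid planes. Orange base 34 mm (x) by 114 mm (y) by 20 mm high with a black rubber underside; on top a dark wooden handle 22 mm (x) by 80 mm (y), from 20 to 68 mm above the underside, to be gripped across x. Origin: centre of the underside, z up. With its y across the rails it has 5 mm of play on each side.
- pad: Fixed grey felt parking pad for the scraper, 90 mm (x) by 150 mm (y) by 4 mm thick. Origin: centre of the underside, on the table. The scraper starts on it, its y roughly along the pad's y.
- chip0: Loose terracotta chip of a broken clay seal, 28 x 22 x 6 mm, 10 g, lying flat on the glass. Origin: centre of the underside.
- chip1: Loose terracotta chip of a broken clay seal, 28 x 22 x 6 mm, 10 g, lying flat on the glass. Origin: centre of the underside.
- chip2: Loose terracotta chip of a broken clay seal, 28 x 22 x 6 mm, 10 g, lying flat on the glass. Origin: centre of the underside.
- chip3: Loose terracotta chip of a broken clay seal, 28 x 22 x 6 mm, 10 g, lying flat on the glass. Origin: centre of the underside.
- chip4: Loose terracotta chip of a broken clay seal, 28 x 22 x 6 mm, 10 g, lying flat on the glass. Origin: centre of the underside.
- bottle: Bystander: closed amber bottle, 54 mm diameter, 105 mm high. Origin: centre of the underside.
- beaker: Bystander: clear cup, 68 mm across the rim, 85 mm high. Origin: centre of the underside.
- jar: Bystander: small glass jar with black cap, 56 mm diameter, 70 mm high. Origin: centre of the underside.
- magnifier: Bystander: black hand magnifier lying flat, lens ring 80 mm diameter and 10 mm thick, 14 mm handle reaching 137 mm from the lens centre along -x. Origin: under the lens centre.
Mind the look-alikes: they are no part of the job. Leave any green look-alike of the chip2 alone.

How it is judged:
By the outcome, as a careful person would: the job done as asked, in the order asked, and still so for the second after the job is handed in, with the robot touching nothing.
It also fails if it takes over 64 s, if anything falls off the work surface, if the arm or the gripper's body presses on something with over 40 N, if the wrist force passes 120 N, or if a joint passes its speed limit or range.

## Robot

A 7-joint arm with a two-finger parallel gripper is mounted at the origin on the work surface. World frame = base frame: x ahead of the robot, y to its left, z up, the work surface at z = 0. Lengths are in m, angles in rad, forces in N, time in s.
With the tool pointing down it reaches from about 0.4 to 0.85 m from the base axis. Payload 6.9 kg.
Tool frame: the origin (TCP) lies midway between the tips of the shut fingers; the grasp point (between the pads) lies behind it (ctrl.pinch_z is the z of the grasp point in the tool frame, in m); z points along the fingers, y is the direction in which the jaws open and shut (so a half turn about z gives the same grasp; the last joint's range is limited). The gripper opens to 85 mm and grips with 20 to 120 N. Pads are 22 mm wide; open, the fingers measure 114 mm over their backs; the gripper's body (76 mm by 85 mm) begins 54 mm behind the grasp point. The pads swing forward as they close: fully open they stand 13 mm farther back than shut.
Start: joints at [-1.145, 0.507, -0.238, 1.5, 0.126, 1.149, -0.155], TCP at [0.197, 0.593, 0.231] pointing down, gripper open.
Joint ranges: [-3.08, 3.08], [-0.24, 2.05], [-1.43, 1.35], [0, 2.5], [-1.52, 4.66], [0.17, 1.96], [-2.89, 2.89]. Speed limits (rad/s): [2.39, 2.39, 3.14, 3.14, 3.14, 3.14, 3.14].

## Interface

Orientations are given as a unit quaternion [w, x, y, z].
In Python, from station import ctrl, get_state, vision, ticket, models gives the robot as it stands. Calls block until the motion is done:
- ctrl.movep(position, orientation): joint-space move of the TCP to a pose.
- ctrl.movel(position, frame=None, max_speed=0.15): straight line of the TCP; frame=None keeps the orientation; max_speed is the mean speed in m/s.
- ctrl.set_joints(angles): joint-space move.
- ctrl.ungrasp() and ctrl.close_gripper(force=None): open the fingers fully, or close them until they stop; force is the grip in N (None keeps the last).
- ctrl.pause(seconds).
- ctrl.ik(position, orientation): joint angles nearest the present ones, or None.
- get_state(): the state.
- vision.grab_frame(name): name is "side" or "top" or "wrist"; returns (picture, depth): 384x512x3 uint8, blue, green, red; 384x512 float32, m along the optical axis (not along the pixel's ray), 0 where there is no reading.
- vision.camera_info(name): a dict with "mtx" (3x3 intrinsics, pixels), "dist_coeffs" ([k1, k2, p1, p2, k3] as OpenCV has them; the pictures are not rectified), "R" (3x3) and "t" (3): a world point X has camera coordinates R X + t; the wrist camera has in their place "hand_eye" (4x4, takes a point from camera to tool coordinates, whose origin is the TCP and whose axes are the flange's). Camera axes: x right, y down, z forward; pixel columns grow to the right and rows downward; lengths in m; the calibration is good to about 2 mm. A picture is of the moment at which its call begins: read the wrist's pose just before it. camera_info takes no time and is no camera call.
A pose or a line that the arm cannot do raises ctrl.Unreachable and nothing moves.
- ticket.close_job(): hands the job in, once; it reports no verdict.
Trained networks look in the newest picture that a camera, given by its name, has taken for a name from the list of things; names that differ only in an ending like _2 or _b are one class to them, and where a whole thing is asked for, a point or a joint stands for the part that bears it (a point fixed in the world has none). Each returns a list of dicts, best first, with "p" (0 to 1); they miss things now and then, are a little off and sometimes report something else, mostly with a low value. They report only what shows in the picture. A call takes as long as a camera call. They do not tell look-alikes from the thing itself.
- models.recognise(camera, target): "point" ([column, row] in pixels, amid what is visible of it).
- models.masks_of(camera, target): "mask" (384x512 bool, what is visible of it) and "point" ([column, row] in pixels, amid what is visible of it).
The state is a dict: "time": time; "qpos": joint angles; "qd": joint speeds; "tau": joint torques, N m; "tcp_pos": TCP position; "eef_rot": TCP orientation; "contact_force": force on the tool from outside, world axes, zero at the start; "wrist_torque": the same for the moment, N m; "width": finger opening in m.
Only numpy, scipy, OpenCV 4.12 (cv2) and the standard library are available. Lean on these libraries where they do the work, as an engineer would, in place of code of your own. Each camera call takes 0.05 s, during which the arm holds its last target. There are 200 camera calls.

## Working session

There is one attempt and no reset: what is moved stays moved. The work goes in short steps, each a Python script; the robot and the scene stay as the last script left them, time stands still between calls to the robot, and variables do not carry over. Pictures are saved under pics/ and viewed, about 8 in all and at most 12, crops included, and the job is handed in when it is done.

```bash
ls; mkdir -p pics; python3 - <<'E'
from station import ctrl,get_state,vision
import cv2,numpy as np
s=get_state();print(s,ctrl.pinch_z)
a,da=vision.grab_frame("side");b,db=vision.grab_frame("top")
np.savez("f.npz",a=a,da=da,b=b,db=db)
for n in("side","top","wrist"):print(n,vision.camera_info(n))
cv2.imwrite("pics/top.png",cv2.resize(b,(800,600)));cv2.imwrite("pics/side.png",cv2.resize(a,(800,600)))
E
```

```text
pics
{'time': 0.0, 'qpos': array([-1.14449142,  0.50835553, -0.23751073,  1.50113954,  0.12571136,
        1.14891278, -0.15479257]), 'qd': array([ 0.00040873,  0.00103246,  0.00049982, -0.00100002, -0.00192684,
       -0.00096316, -0.00091326]), 'tau': array([-1.29392913e-03, -6.20591855e+01, -2.18648002e+00, -2.49654257e+01,
        1.30291350e-02,  1.16660367e-02,  8.49071427e-06]), 'tcp_pos': array([0.19700625, 0.59260037, 0.2304159 ]), 'eef_rot': array([-1.20234161e-04,  1.59706616e-01,  9.87164102e-01, -9.04498557e-04]), 'contact_force': array([ 0.40183184,  0.17344883, -0.39617088]), 'wrist_torque': array([ 0.00978311, -0.03812951, -0.02559914]), 'width': 0.08610564936950695} -0.0187
side {'mtx': array([[449.3996793 ,   0.        , 246.72901377],
       [  0.        , 449.3996793 , 187.35763715],
       [  0.        ,   0.        ,   1.        ]]), 'dist_coeffs': array([0.04617562, 0.        , 0.        , 0.        , 0.        ]), 'R': array([[-0.93280272, -0.360302  ,  0.007846  ],
       [-0.25061722,  0.6328822 , -0.73256476],
       [ 0.25897896, -0.68530474, -0.68065212]]
[... 424 characters left out ...]
71303,  0.01313298, -0.99800753]]), 't': array([-0.01976431,  0.60056666,  0.97930797])}
wrist {'mtx': array([[265.62398673,   0.        , 248.65297841],
       [  0.        , 265.62398673, 192.38225935],
       [  0.        ,   0.        ,   1.        ]]), 'dist_coeffs': array([-0.05128783,  0.        ,  0.        ,  0.        ,  0.        ]), 'hand_eye': array([[ 8.48473015e-04, -9.50805127e-01, -3.09788460e-01,
         7.85229364e-02],
       [ 9.99999632e-01,  7.67635731e-04,  3.82844197e-04,
        -9.33025296e-04],
       [-1.26205535e-04, -3.09788671e-01,  9.50805429e-01,
        -1.41939358e-01],
       [ 0.00000000e+00,  0.00000000e+00,  0.00000000e+00,
         1.00000000e+00]])}
```

View pics/top.png

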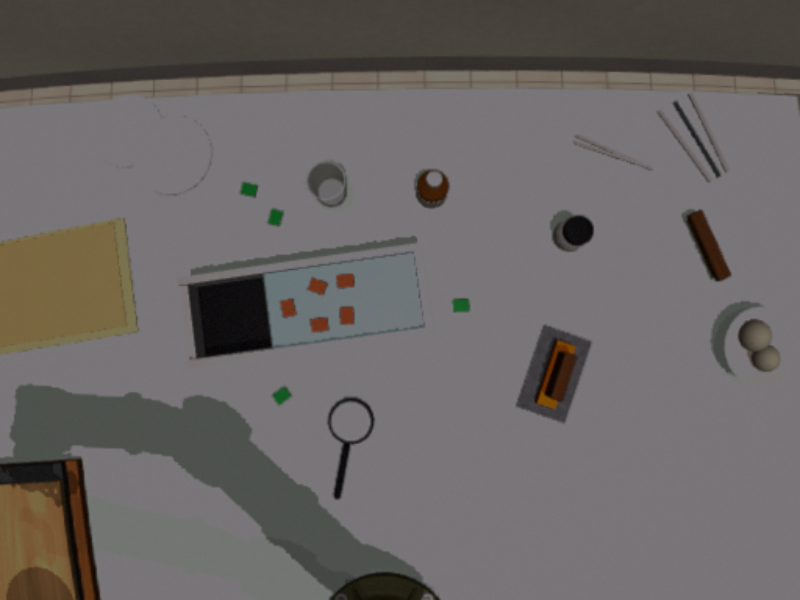

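View pics/side.png

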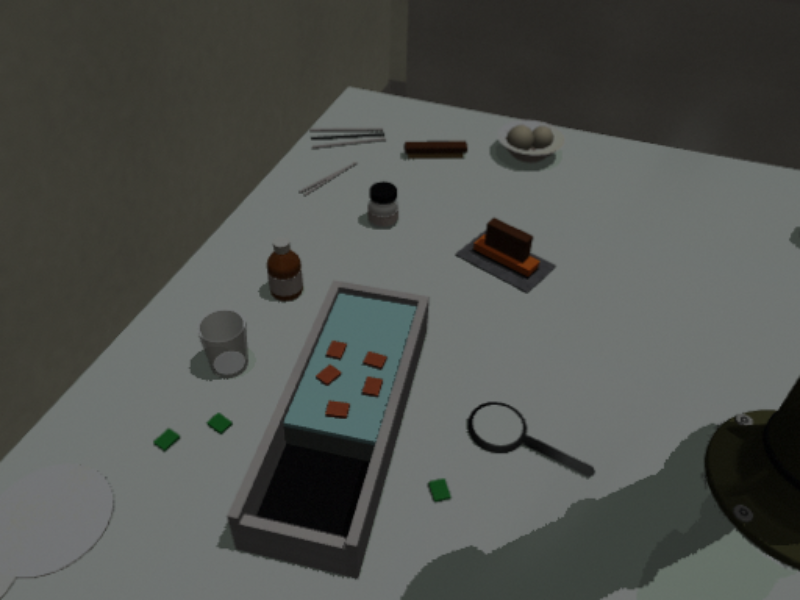

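```bash
cat > h.py <<'E'
import numpy as np,cv2
from station import ctrl,get_state,vision,models
def cloud(name,depth,T=None):
    """world points (HxWx3) from depth image"""
    c=vision.camera_info(name);h,w=depth.shape
    uv=np.mgrid[0:h,0:w][::-1].reshape(2,-1).T.astype(np.float32)
    n=cv2.undistortPoints(uv[:,None],c["mtx"],c["dist_coeffs"])[:,0]
    p=np.c_[n,np.ones(len(n))]*depth.reshape(-1,1)
    if T is None: X=(p-c["t"])@c["R"]
    else: X=p@T[:3,:3].T+T[:3,3]
    return X.reshape(h,w,3)
def rect(P):
    r=cv2.minAreaRect(P.astype(np.float32));b=cv2.boxPoints(r)
    e=b[1]-b[0],b[2]-b[1];e=e[0] if np.hypot(*e[0])>np.hypot(*e[1]) else e[1]
    return np.array(r[0]),np.sort(r[1]),np.degrees(np.arctan2(e[1],e[0]))
E
cat > m.py <<'E'
from h import *
f=np.load("f.npz")
for n,i,d in(("top","b","db"),("side","a","da")):
    im,dp=f[i],f[d];X=cloud(n,dp);hsv=cv2.cvtColor(im,cv2.COLOR_BGR2HSV)
    H,S,V=cv2.split(hsv);ok=dp>0;print(n,"cam",-vision.camera_info(n)["R"].T@vision.camera_info(n)["t"])
    big=lambda m:max([(l:=cv2.connectedComponentsWithStats(m.astype(np.uint8)))[1]==k for k in range(1,l[0])],key=np.sum)
    def rep(s,m):
        P=X[m];print(s,m.sum(),*rect(P[:,:2]),"z",np.percentile(P[:,2],[5,50,95]).round(4))
    reg=(X[...,0]>.2)&(X[...,0]<.85)&ok
    st=reg&(X[...,1]>-.2)&(X[...,1]<.42)
    z=X[...,2]
    gl=st&(H>75)&(H<105)&(S>40)&(z>.03)
    rep("glass",big(gl))
    zg=np.median(z[big(gl)]);print(zg)
    rail=st&(z>zg+.007)&(z<zg+.02)
    rep("rail",big(rail))
    sc=reg&(X[...,1]<-.2)&(X[...,1]>-.5)
    rep("handle",big(sc&(z>.063)&(z<.082)&(X[...,0]<.5)))
    rep("orange",big(sc&(S>150)&(z>.017)&(z<.03)))
    pm=sc&(z<.012)&(V<np.median(V[sc])*.8)&(X[...,0]<.55)
    rep("pad",big(pm))
    red=st&((H<15)|(H>170))&(S>120)&(z>zg-.01)&(z<zg+.02)
    l=cv2.connectedComponentsWithStats(red.astype(np.uint8))
    for k in range(1,l[0]):
        if l[2][k,4]>20:print(" chip",l[3][k],X[l[1]==k].mean(0).round(4))
E
python3 m.py
```

```text
top cam [ 0.53877993 -0.03861354  1.01407111]Traceback (most recent call last):
  File "m.py", line 13, in <module>
    rep("glass",big(gl))
                ~~~^^^^
  File "m.py", line 6, in <lambda>
    big=lambda m:max([(l:=cv2.connectedComponentsWithStats(m.astype(np.uint8)))[1]==k for k in range(1,l[0])],key=np.sum)
                                                                                                       ^
UnboundLocalError: cannot access local variable 'l' where it is not associated with a value
```

```bash
python3 - <<'E'
s=open("m.py").read()
import re
i=s.index("    big=");j=s.index("\n",i)
s=s[:i]+"    def big(m):\n        l=cv2.connectedComponentsWithStats(m.astype(np.uint8));return l[1]==1+l[2][1:,4].argmax()"+s[j:]
open("m.py","w").write(s)
E
python3 m.py
```

```text
top cam [ 0.53877993 -0.03861354  1.01407111]
glass 5 [0.51587367 0.17013219] [7.00700548e-05 1.07455840e-02] -89.99046 z [0.0622 0.0644 0.0662]
0.06441392970081723
rail 1910 [0.58064353 0.12659092] [0.15140989 0.4070586 ] -82.58968 z [0.0731 0.0757 0.0785]
handle 296 [ 0.46223348 -0.29621264] [0.02272099 0.08025142] -19.206505 z [0.0666 0.0713 0.0742]
orange 259 [ 0.46173105 -0.29487357] [0.03600104 0.11309206] -20.584785 z [0.0194 0.0231 0.0271]
pad 1160 [ 0.46108103 -0.29701573] [0.0930314  0.15194151] -19.877617 z [-0.0001  0.0034  0.0068]
 chip [276.09947644 120.93193717] [ 0.7696 -0.0857  0.073 ]
 chip [220.65060241 179.20481928] [0.6214 0.0572 0.07  ]
 chip [202.80487805 182.84146341] [0.6126 0.1029 0.0699]
 chip [183.85897436 196.75641026] [0.5776 0.1515 0.0697]
 chip [221.5 201.5] [0.5647 0.0553 0.07  ]
 chip [204.0617284  207.28395062] [0.5504 0.0997 0.07  ]
side cam [0.32178255 0.65350207 0.79388095]
glass 4423 [0.59080774 0.06015072] [0.12260505 0.25434655] -82.49616 z [0.0612 0.0637 0.0659]
0.06371588717243548
rail 2595 [0.58101243 0.12474652] [0.15069462 0.40858182] -82.51579 z [0.0725 0.0757 0.078 ]
handle 216 [ 0.46194059 -0.29587102] [0.02656958 0.07960147] -19.893986 z [0.0642 0.0703 0.0728]
orange 260 [ 0.461063   -0.29442719] [0.03817825 0.1146006 ] -20.2958 z [0.0181 0.0229 0.028 ]
pad 741 [ 0.46053028 -0.30264252] [0.10502299 0.15700783] -19.428356 z [0.     0.0035 0.0081]
 chip [181.40540541 169.5984556 ] [ 0.7703 -0.0764  0.0696]
 chip [214.87628866 223.29896907] [0.6204 0.0572 0.0698]
 chip [239.55882353 229.93137255] [0.5633 0.0551 0.0695]
 chip [209.88990826 239.5412844 ] [0.6113 0.1031 0.0697]
 chip [237.90825688 246.8440367 ] [0.5491 0.0999 0.0698]
 chip [215.71875  261.703125] [0.5763 0.1514 0.0694]
```

```bash
cat >> h.py <<'E'
from scipy.spatial.transform import Rotation as Rn
ST_YAW=97.5; U=np.array([np.cos(np.radians(ST_YAW)),np.sin(np.radians(ST_YAW))]); ST=np.array([.5809,.1255])-.05*U; ZG=.0637
PAD=np.array([.4611,-.2965]); PYAW=70.1
def Q(psi):
    p=np.radians(psi);c,s=np.cos(p),np.sin(p)
    q=Rn.from_matrix(np.array([[-s,c,0],[c,s,0],[0,0,-1]])).as_quat();return np.r_[q[3],q[:3]]
def stp(x): return ST+x*U
def wristT():
    s=get_state();q=s["eef_rot"];T=np.eye(4);T[:3,:3]=Rn.from_quat(np.r_[q[1:],q[0]]).as_matrix();T[:3,3]=s["tcp_pos"]
    return T@vision.camera_info("wrist")["hand_eye"]
def st(): s=get_state();print("t%.2f"%s["time"],s["tcp_pos"].round(4),"F",s["contact_force"].round(2),"M",s["wrist_torque"].round(2),"w%.4f"%s["width"])
E
python3 - <<'E'
from h import *
for p,z,a in((PAD,.25,PYAW),(PAD,.032,PYAW),(stp(-.112),.2,ST_YAW),(stp(-.112),.092,ST_YAW),(stp(.1),.092,ST_YAW),(stp(.1),.2,ST_YAW)):
    q=ctrl.ik([*p,z],Q(a));print(None if q is None else np.round(q,2))
ctrl.movep([*PAD,.24],Q(PYAW));st()
ctrl.pause(.3)
T=wristT();im,d=vision.grab_frame("wrist");cv2.imwrite("pics/w1.png",im)
X=cloud("wrist",d,T);z=X[...,2];H,S,V=cv2.split(cv2.cvtColor(im,cv2.COLOR_BGR2HSV))
near=(d>0)&(np.hypot(X[...,0]-PAD[0],X[...,1]-PAD[1])<.12)
for n,m in(("handle",near&(z>.064)&(z<.08)),("base",near&(S>150)&(z>.016)&(z<.032)),("pad",near&(z>-.01)&(z<.012)&(V<np.median(V[near&(z<.002)])*.8))):
    m=cv2.morphologyEx(m.astype(np.uint8),cv2.MORPH_OPEN,np.ones((3,3)))>0
    print(n,m.sum(),*rect(X[m][:,:2]),np.median(z[m]))
st()
E
```

```text
[-0.01  0.48  0.84  1.68 -0.38  1.15  2.15]
[ 0.46  0.63  0.1   1.94 -0.11  0.58  1.86]
[ 0.03  0.49 -0.02  1.61  0.01  1.04  1.71]
[ 0.11  0.61 -0.15  1.74  0.12  0.8   1.61]
[-0.19  0.61 -0.23  1.74  0.18  0.81  1.2 ]
[-0.21  0.49 -0.21  1.62  0.11  1.04  1.26]
t3.34 [ 0.4616 -0.2958  0.2398] F [-0.35 -0.57  0.52] M [ 0.02 -0.01 -0.03] w0.0852
handle 1178 [ 0.45934674 -0.29863313] [0.02188291 0.07889523] -19.333956 0.07110803924113071
base 640 [ 0.45834005 -0.29836103] [0.03277336 0.11063088] -19.152433 0.023209715051034197
pad 5705 [ 0.48802328 -0.28025082] [0.14878157 0.18964443] -19.836184 0.00299100153239934
t3.69 [ 0.4612 -0.2964  0.24  ] F [0.25 0.23 0.13] M [-0.01 -0.01  0.07] w0.0855
```

View pics/w1.png

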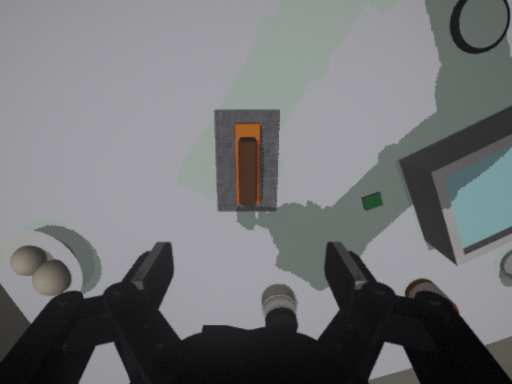

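```bash
python3 - <<'E'
from h import *
g=[.4600,-.2980];f=Q(70.4)
ctrl.movep([*g,.12],f);st()
ctrl.movel([*g,.033],max_speed=.1);st()
ctrl.close_gripper(40);st()
ctrl.movel([*g,.043],max_speed=.05);ctrl.pause(.3);st()
ctrl.movel([*g,.19],max_speed=.15)
p=stp(-.112);ctrl.movep([*p,.19],Q(ST_YAW));ctrl.pause(.3);st()
T=wristT();im,d=vision.grab_frame("wrist");cv2.imwrite("pics/w2.png",im);np.savez("w2.npz",im=im,d=d,T=T)
X=cloud("wrist",d,T);z=X[...,2]
m=(d>0)&(z>.070)&(z<.082)
L=(X[...,:2]-ST)@np.c_[U,[-U[1],U[0]]]  # station coords
def s(n,m): print(n,m.sum(),np.percentile(L[m][:,0],[1,50,99]).round(4),np.percentile(L[m][:,1],[1,50,99]).round(4),np.median(z[m]).round(4))
for a,b in((.055,.085),(-.085,-.055)): s("rail",m&(L[...,1]>a)&(L[...,1]<b)&(L[...,0]>-.16)&(L[...,0]<.26))
s("wall",m&(L[...,0]<-.13)&(L[...,0]>-.165)&(abs(L[...,1])<.05))
H,S,V=cv2.split(cv2.cvtColor(im,cv2.COLOR_BGR2HSV))
s("scr",(S>150)&(H>5)&(H<25)&(z>.09)&(d>0))
s("glass",(abs(H.astype(int)-90)<15)&(S>40)&(d>0)&(abs(z-ZG)<.02))
E
```

```text
t4.24 [ 0.4602 -0.2987  0.1207] F [ 0.34 -0.16  0.67] M [-0.07 -0.01 -0.01] w0.0856
t5.26 [ 0.4603 -0.2984  0.0336] F [ 0.21  1.05 -0.07] M [-0.07 -0.    0.01] w0.0855
t5.86 [ 0.4601 -0.2979  0.0332] F [-0.05  0.72  4.04] M [ 0.2   0.11 -0.  ] w0.0218
t6.51 [ 0.4599 -0.2979  0.0428] F [ 0.95  0.68 -2.94] M [-0.    0.01  0.03] w0.0219
t9.09 [ 0.6019 -0.0363  0.1902] F [ 0.15  0.09 -3.18] M [-0.01  0.04  0.05] w0.0217
rail 4357 [-0.1534 -0.0199  0.1423] [0.0579 0.0697 0.0761] 0.0754
rail 2745 [-0.0658  0.0541  0.1867] [-0.0738 -0.0657 -0.06  ] 0.0753
wall 1140 [-0.1549 -0.1489 -0.1427] [-0.0479  0.0054  0.0494] 0.0754
scr 3534 [-0.1304 -0.1123 -0.0981] [-0.0248  0.0399  0.0575] 0.1807
glass 17011 [-0.1308  0.0023  0.1063] [-0.0593  0.0095  0.0608] 0.0634
```

View pics/w2.png

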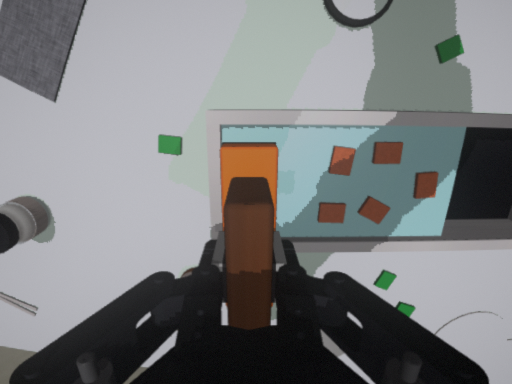

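```bash
python3 - <<'E'
from h import *
p=stp(-.112)
F=lambda:np.mean([get_state()["contact_force"] for _ in range(1)],0)
ctrl.movel([*p,.100],max_speed=.1);ctrl.pause(.2);st()
z=.097
while z>.088:
    ctrl.movel([*p,z],max_speed=.03);ctrl.pause(.08);st()
    if get_state()["contact_force"][2]>2:break
    z-=.0008 if z<.0955 else .0015
print(z)
E
```

```text
t10.39 [ 0.6024 -0.0352  0.1006] F [ 0.31  0.01 -2.29] M [-0.02  0.04  0.06] w0.0215
t10.72 [ 0.602  -0.0351  0.0969] F [-0.13  1.   -3.73] M [-0.01  0.02  0.03] w0.0218
t11.06 [ 0.602  -0.0351  0.0955] F [ 0.25  0.31 -3.33] M [0.03 0.04 0.  ] w0.0214
t11.39 [ 0.602  -0.0351  0.094 ] F [ 0.12 -0.23 -3.53] M [ 0.05 -0.04  0.06] w0.0214
t11.72 [ 0.6022 -0.0351  0.0933] F [ 0.36  0.04 -1.49] M [-0.03 -0.02 -0.03] w0.0214
t12.06 [ 0.6022 -0.0351  0.0933] F [-2.33  0.77  5.13] M [0.   0.49 0.03] w0.0218
0.09240000000000001
```

```bash
python3 - <<'E'
from h import *
z=.0923
N=np.array([-U[1],U[0]])
for x in np.r_[np.arange(-.1,.09,.018),.098]:
    ctrl.movel([*stp(x),z],max_speed=.06)
    s=get_state();F=s["contact_force"]
    print("%.3f z%.4f t%.1f Fz %.1f Fx %.1f Fy %.1f tcp %s M %s"%(x,z,s["time"],F[2],F[:2]@U,F[:2]@N,np.r_[(s["tcp_pos"][:2]-ST)@np.c_[U,N],s["tcp_pos"][2]].round(4),s["wrist_torque"].round(2)))
    if F[2]>20 or abs(F[:2]@N)>15:print("stop");break
    z+=np.clip((F[2]-6)/12000,-.0005,.0005)
im,d=vision.grab_frame("top");side,_=vision.grab_frame("side")
cv2.imwrite("pics/t3.png",np.hstack([cv2.resize(im[130:250,90:300],(420,360)),cv2.resize(side[170:370,130:290],(380,360))]))
E
```

```text
-0.100 z0.0923 t12.4 Fz 5.1 Fx -2.1 Fy 1.1 tcp [-0.1003 -0.0008  0.0932] M [-0.66  0.19  0.01]
-0.082 z0.0922 t12.9 Fz 6.9 Fx -2.1 Fy -0.2 tcp [-0.0818 -0.0011  0.0933] M [-0.55  0.12  0.01]
-0.064 z0.0923 t13.3 Fz 6.8 Fx -2.1 Fy -0.4 tcp [-0.0636 -0.001   0.0932] M [-0.49  0.13  0.04]
-0.046 z0.0924 t13.8 Fz 6.7 Fx -2.5 Fy -0.3 tcp [-0.0456 -0.001   0.0932] M [-0.53  0.1   0.07]
-0.028 z0.0924 t14.2 Fz 7.0 Fx -2.8 Fy -0.3 tcp [-0.0276 -0.0009  0.0933] M [-0.57  0.08  0.05]
-0.010 z0.0925 t14.7 Fz 7.4 Fx -2.1 Fy -1.1 tcp [-0.0095 -0.0008  0.0933] M [-0.57  0.06  0.03]
0.008 z0.0926 t15.1 Fz 6.2 Fx -2.1 Fy -0.3 tcp [ 0.0086 -0.0006  0.0933] M [-0.61  0.04  0.05]
0.026 z0.0926 t15.6 Fz 6.7 Fx -3.4 Fy -0.2 tcp [ 0.0265 -0.0006  0.0933] M [-0.75  0.04 -0.  ]
0.044 z0.0927 t16.0 Fz 6.2 Fx -2.6 Fy -1.0 tcp [ 0.0446 -0.0005  0.0933] M [-0.64 -0.02  0.02]
0.062 z0.0927 t16.5 Fz 6.1 Fx -2.2 Fy 0.2 tcp [ 0.0625 -0.0005  0.0933] M [-0.73  0.    0.03]
0.080 z0.0927 t16.9 Fz 6.3 Fx -1.6 Fy -0.8 tcp [ 0.0806 -0.0004  0.0933] M [-0.66 -0.11  0.04]
0.098 z0.0927 t17.4 Fz 6.7 Fx -3.2 Fy -0.9 tcp [ 0.0986 -0.0004  0.0933] M [-0.72 -0.04 -0.01]
```

View pics/t3.png

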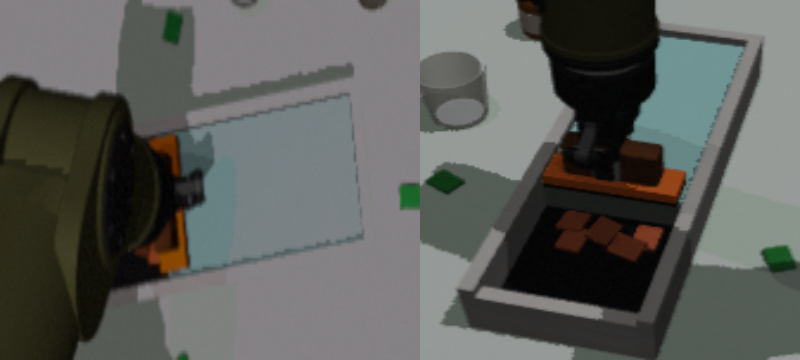

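The crop shows all five chips lying on the black tray floor (around 570–650, 215–245 in the right half), and the glass behind the block is bare. I'll take the scraper back to the pad.

```bash
python3 - <<'E'
from h import *
ctrl.movel([*stp(.098),.19],max_speed=.12)
g=[.4596,-.2986];f=Q(70.2)
ctrl.movep([*g,.19],f)
ctrl.movel([*g,.045],max_speed=.12);ctrl.pause(.2);st()
for z in(.036,.0345,.0338,.0332,.0327):
    ctrl.movel([*g,z],max_speed=.03);ctrl.pause(.1);st()
    if get_state()["contact_force"][2]>-.5:break
ctrl.ungrasp();st()
ctrl.movel([*g,.12],max_speed=.1)
ctrl.movep([.50,.0,.3],f);ctrl.pause(.3);st()
b,db=vision.grab_frame("top");a,da=vision.grab_frame("side")
np.savez("f.npz",a=a,da=da,b=b,db=db)
ctrl.pause(.1)
cv2.imwrite("pics/end_top.png",cv2.resize(b,(800,600)))
cv2.imwrite("pics/end_side.png",cv2.resize(a,(800,600)))
E
python3 m.py 2>&1 | grep -v Trace
```

```text
t21.74 [ 0.4599 -0.2987  0.0455] F [ 0.45 -0.62 -2.79] M [-0.    0.   -0.01] w0.0213
t22.29 [ 0.4596 -0.2987  0.036 ] F [-0.02  1.21 -3.15] M [-0.    0.03  0.06] w0.0216
t22.64 [ 0.4596 -0.2986  0.0345] F [-0.22  0.34 -4.07] M [ 0.02 -0.02 -0.06] w0.0217
t22.99 [ 0.4596 -0.2986  0.0338] F [-0.11 -0.45 -2.72] M [ 0.05  0.01 -0.02] w0.0215
t23.34 [ 0.4596 -0.2987  0.0332] F [-0.04  0.84 -3.31] M [-0.02 -0.03  0.  ] w0.0215
t23.69 [ 0.4597 -0.2987  0.0332] F [-0.83  1.74  5.45] M [0.32 0.31 0.02] w0.0217
t24.33 [ 0.4596 -0.2986  0.0327] F [-0.01 -0.38  0.5 ] M [-0.03 -0.02  0.03] w0.0853
t26.98 [ 0.4999 -0.0007  0.2998] F [-0.49 -0.23  0.56] M [-0.01 -0.01  0.01] w0.0854
top cam [ 0.53877993 -0.03861354  1.01407111]
glass 1764 [0.61125177 0.03661618] [0.10916092 0.19446935] 72.86155 z [0.0611 0.0638 0.0667]
0.06384277316041304
rail 1233 [0.58128369 0.12619947] [0.1501275  0.40613279] -82.665764 z [0.0732 0.0759 0.0787]
handle 296 [ 0.46183187 -0.29699284] [0.02260998 0.08002984] -19.468899 z [0.0668 0.071  0.0738]
orange 255 [ 0.46132386 -0.29537904] [0.03397304 0.11290875] -19.122051 z [0.0193 0.0232 0.0267]
pad 1161 [ 0.46131006 -0.2971639 ] [0.09311232 0.15164617] -19.856302 z [0.0001 0.0034 0.0065]
 chip [276.12365591 120.99462366] [ 0.7695 -0.0858  0.0728]
side cam [0.32178255 0.65350207 0.79388095]
glass 5102 [0.59100789 0.05893815] [0.1227506  0.25610223] -82.53372 z [0.0614 0.0638 0.0659]
0.06376045459036855
rail 2587 [0.58122909 0.1240017 ] [0.15097541 0.40922371] -82.53214 z [0.0726 0.0757 0.078 ]
handle 213 [ 0.46057367 -0.29591149] [0.02542947 0.07852324] -18.724619 z [0.0643 0.0701 0.0738]
orange 254 [ 0.46101791 -0.29438019] [0.03704215 0.11303814] -16.112429 z [0.0181 0.023  0.0286]
pad 756 [ 0.45538455 -0.31855068] [0.13634115 0.15792312] -20.422745 z [-0.0002  0.0034  0.0088]
 chip [181.43253968 169.66269841] [ 0.7702 -0.0764  0.0695]
```

View pics/end_top.png

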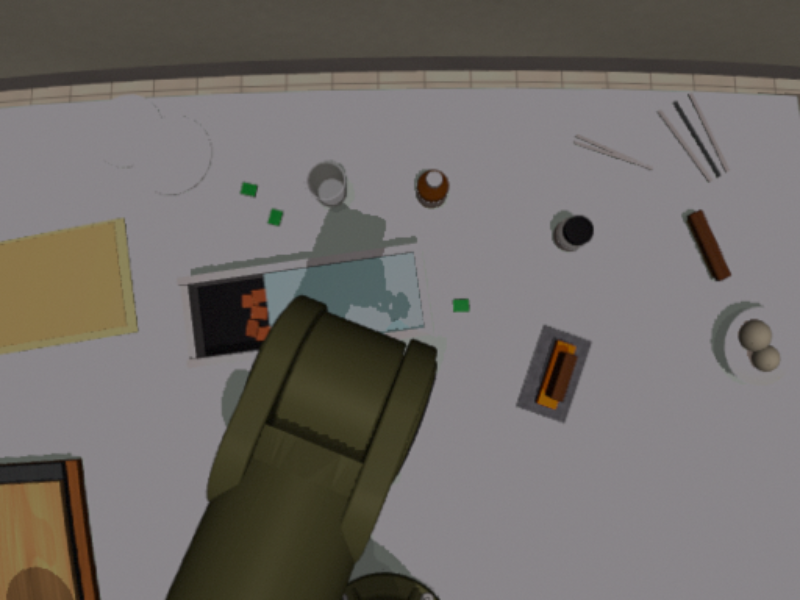

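View pics/end_side.png

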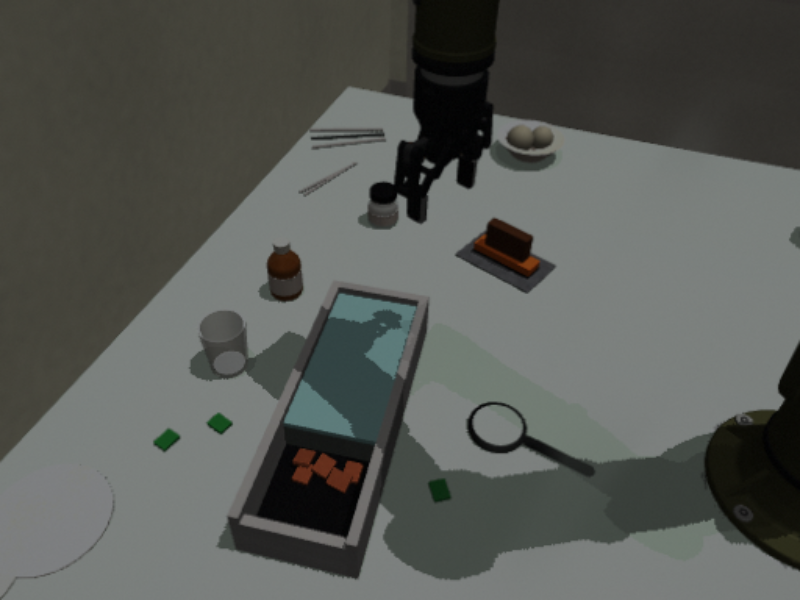

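The five chips are in the tray (side view 295–360, 455–485) and the scraper stands on the pad (510, 245). The bystanders haven't moved, and the arm is clear of everything. Handing in.

```bash
python3 -c "
from station import ticket,get_state
print(get_state()['time'],ticket.close_job())"
```

```text
the job is handed in; nothing more can be done
27.175 None
```

The job is done and handed in at 27.2 s. I gripped the scraper by its handle, set it on the glass behind the chips, and wiped to the open end at about 8–11 N. All five chips went into the tray. I then stood the scraper back on its pad and let go.

**Final checks:**
- **Chips and glass:** the side view shows five chips on the tray floor and bare glass.
- **Scraper on pad:** the top camera puts it about 0.5–2 mm from the pad centre and within about 0.7° of the pad's direction.
- **Bystanders:** the bottle, cup, jar, magnifier and green look-alikes look unmoved, and the arm is clear of everything.

**Disagreements:**
- **Camera positions:** before the grasp, the wrist and top cameras differed by about 3.5 mm on the scraper's position, so I aimed between the two.
- **Side-camera angle:** at the end it read the scraper's angle 2–4° off the pad. That view is coarse and partly blocked, so I relied on the top camera.
- **Press reading:** I read the press only at the end of each wipe step, so brief peaks or dips in between could have gone unseen.

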